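# Hang and lock a bracket on the slotted pipe rack

### The arm

A 6-joint arm with a two-finger parallel gripper is mounted at the origin on the work surface. World frame = base frame: x ahead of the robot, y to its left, z up, the work surface at z = 0. Lengths are in m, angles in degrees, forces in N, time in s.
With the tool pointing down it reaches from about 0.25 to 0.725 m from the base axis. Payload 9.7 kg.
Tool frame: the origin (TCP) lies at the very end of the fingers, on their centre line; the grasp point (between the pads) lies 19 mm behind it (bot.grip_point_offset is the distance from the TCP to the grasp point, in m); y points along the fingers, x is the direction in which the jaws open and shut, and the axes are right-handed (so a half turn about y gives the same grasp; the last joint's range is limited). The gripper opens to 85 mm and grips with 20 to 120 N. Pads are 22 mm wide; open, the fingers measure 114 mm over their backs; the gripper's body (76 mm by 85 mm) begins 54 mm behind the grasp point. The pads swing forward as they close: fully open they stand 13 mm farther back than shut.
Start: joints at [67.265, 4.979, 10.078, 95.1, 0, 90], TCP at [0.213, 0.507, 0.231] pointing down, gripper open.
Joint ranges: [-179.16, 179.16], [-48.56, 103.87], [-65.8, 70.77], [-126.05, 130.52], [-82.76, 87.17], [-180, 180]. Speed limits (degrees/s): [127.2, 127.2, 147.25, 180, 180, 180].

### API

Orientations are given as [roll, pitch, yaw] about the fixed x, y, z axes, in that order (R = Rz(yaw) Ry(pitch) Rx(roll)).
In Python, from workcell import bot gives the robot as it stands.
- The arm moves only by the shell command python3 -m inch 'ROWS' [FORCE]. ROWS is JSON, a list of rows, each a list of 3 entries, a list of its own where there are three numbers: the shift along the tool's x, y, z in mm, then the turn, a rotation vector about the tool's x, y, z in rad, then the finger opening in mm, from 0 to 85.4. In form: [[[x, y, z], [ax, ay, az], grip], ...]. A call has 1 to 20 rows; each row is the pose to reach, as a shift and turn from the pose measured when the call began, along the tool's axes at that moment; what a row does not reach only later rows make up. A row lasts 1/10 s, in which the tool goes at most 50 mm and 8.59 degrees, less where a joint would pass 70% of its speed; a pose out of reach is approached as far as the arm can. A call with a gripper value outside its range is refused whole. The fingers move at their own pace and stop on an object; FORCE is the grip in N (left out, the last holds). Time passes only in rows, so rows that repeat a pose let the fingers close. It gives the time, the measured TCP pose, the force and the opening at its end, in the units of the state.
- bot.get_obs(): the state, without advancing time (a new reading comes with each control period).
- bot.camera(name): name is "scene" or "top" or "wrist"; returns a dict with "frame" (480x640x3 uint8, red, green, blue), "mtx" (3x3 intrinsics, pixels), "origin" and "orientation" of the camera in the world. Camera axes: x right, y down, z forward; pixel columns grow to the right and rows downward; lengths in m; the calibration is good to about 2 mm. A picture is of the moment at which its call begins. There is no depth.
- bot.job_done(): hands the job in, once; it reports no verdict.
Trained networks look in a picture, given as the dict that the camera call returned (one of the last four; its "shot" number tells which), for a name from the list of things; names that differ only in an ending like _2 or _b are one class to them, and where a whole thing is asked for, a point or a joint stands for the part that bears it (a point fixed in the world has none). Each returns a list of dicts, best first, with "confidence" (0 to 1); they miss things now and then, are a little off and sometimes report something else, mostly with a low value. They report only what shows in the picture. A call takes as long as a camera call. They do not tell look-alikes from the thing itself.
- bot.search_frame(picture, name): "box" ([left, top, right, bottom] in pixels, round what is visible of it).
- bot.cut_out(picture, name): "region" (480x640 bool, what is visible of it) and "box" ([left, top, right, bottom] in pixels, round what is visible of it).
The state is a dict: "time": time; "q": joint angles; "qd": joint speeds; "joint_efforts": joint torques, N m; "ee_pos": TCP position; "tcp_rot": TCP orientation; "wrist_force": force on the tool from outside, world axes, zero at the start; "torque": the same for the moment, N m; "opening": finger opening in m.
Only numpy, scipy, OpenCV 4.12 (cv2) and the standard library are available. Lean on these libraries where they do the work, as an engineer would, in place of code of your own. Each camera call takes 0.05 s, during which the arm holds its last target. There are 200 camera calls.

### The job

Hang the bracket whose claws match the spacing of the rack's uprights: hook both its claws into the top pair of slots and press it down until it is fully home and the spring catch locks over it. Leave the other bracket and everything else on the bench where they are.

Things in the scene. Friction and masses are not known exactly. Their poses are not given: they have to be found in the camera images.
- rack: Slotted rack, fixed. Origin: bench height, under the front face of its two grey uprights, midway; +x into the rack, z up. Front plates x 0-5, 40 wide, centred y=+-60, top z 222. Each has through slots 15 wide: top one z 157-211, lower one z 72-126; open 22 or more behind. Base 190 wide, x -10 to 120, 12 high. Cross rail x 27-53, z 109-139 ties the uprights. Sizes in mm.
- slot_left (a point): Middle of the floor (lower edge) of the top slot in the rack's +y upright, on the front face: rack (0, 60, 157) mm. The way in: axes of bracket and rack parallel, bracket origin at rack z 110 (+-5), y 0; push along +x till the back plate meets the uprights (x 0), then down. Below z 105 the hooks are behind the plates. Fully home: x 0, y 0, z 75; play +-3.5 in y, arm may nod a little.
- slot_right (a point): The same point of the rack's -y upright: rack (0, -60, 157) mm.
- catch (a joint): Spring catch between the uprights, with a thumb tab up to z 175 mm at rack x 20 mm. Slides along rack +x: 0 = sprung out (at the start and again once locked), 0.011 m = fully back; spring 2.4 N at 0 plus 0.4 N/mm. From bracket z about 98 down, the striker rides down its sloping nose: needs up to about 20 N on the grip block. At z 75 the nose snaps out over the striker.
- bracket_wide: Wide bracket, aluminium, 0.22-0.35 kg, standing as it will hang. Origin: mid-width, lower edge of the back plate's rear face; +x where the claws point, z up, arm to -x. Plate 150 wide, 6 thick, 100 high. Striker bar 27 wide on the rear face, sticks out 9 at z 27.5-32.5. Arm 12 thick, 25 high, end stop 45 high at x -128 to -120. 12 thick web under the grip block. Sizes in mm. Its claws match the rack.
- wide_claw_left (a point): Wide bracket's +y claw, point where the neck's underside leaves the rear face: bracket (0, 60, 82) mm. Claw 8 wide; neck x 0-13.5, z 82-96; hook hanging from the neck's end, x 7.5-13.5, z 52-82, 7.5 clear of the plate. Seated, this point lies on the slot's floor point.
- wide_claw_right (a point): The same point of the wide bracket's -y claw: bracket (0, -60, 82) mm; the claws are 120 mm apart.
- wide_grip (a point): Centre of the flat top of the wide bracket's grip block: bracket (-26, 0, 100) mm. Block 36 long (x), 30 wide (y), 20 high: grip it across its width from above; its top is the place to press.
- bracket_narrow: Narrow bracket: like the wide one, same origin and axes, but plate 100 mm wide and claws 70 mm apart, so it does not match this rack. Leave it.
- tee: loose steel tee fitting, 88 long, 32 high; bystander, leave it.
- coupling: loose brass coupling ring, 32 across, 28 high; bystander, leave it.
- spanner: loose spanner, 170 long, lying flat; bystander, leave it.
- driver: loose screwdriver, 190 long; bystander, leave it.
- can: grey can, 60 across, 120 high; bystander, leave it.
- pipe: copper pipe end, 22 across, 160 long, lying; bystander, leave it.
- drill: cordless drill lying on its side, about 240 long and 210 wide, 60 high; bystander, leave it.
Things that resemble listed ones, but are neither listed nor needed, are in the scene too. What is shaped like the bracket_wide but red is not meant.

How it is judged (in metres and radians):
At the end, for the whole second after the job is handed in: Wide bracket at rest, home in the top slots: within 4 mm of seated height (75 mm), 7 mm of the rack's middle, back plate 5 mm before to 4 mm behind the face plane, square and upright to 0.1 rad, catch sprung out (under 2 mm); narrow bracket and bystanders within 30 mm of their starts (x of bracket_wide in the frame of rack between -0.005 and 0.004 m and y of bracket_wide in the frame of rack between -0.007 and 0.007 m and z of bracket_wide in the frame of rack between 0.071 and 0.079 m and angle between the x axis of bracket_wide and the x axis of rack, either way round below 0.1 rad and angle between bracket_wide's own z axis and vertical below 0.1 rad and value of joint catch below 0.002 m and linear speed of bracket_wide below 0.01 m/s and distance of each of bracket_narrow, tee, coupling, spanner, driver, can, pipe, drill from where it was at the start of the episode below 0.03 m); the robot touches nothing.
It fails at once if the narrow bracket or a bystander is moved more than 30 mm (distance of any of bracket_narrow, tee, coupling, spanner, driver, can, pipe, drill from where it was at the start of the episode above 0.03 m).
It also fails if it takes over 56 s, if anything falls off the work surface, if the arm or the gripper's body presses on something with over 40 N, if the wrist force passes 120 N, or if a joint passes its speed limit or range.

## Working session

There is one attempt and no reset: what is moved stays moved. The work goes in short steps, Python scripts to look and compute and a shell command to move; the robot and the scene stay as the last step left them, time stands still between calls to the robot, and variables do not carry over. Pictures are saved under pics/ and viewed, about 8 in all and at most 12, crops included, and the job is handed in when it is done.

```bash
ls; mkdir -p pics; cat > h.py <<'E'
import numpy as np, cv2
from scipy.spatial.transform import Rotation as R
from workcell import bot
def KRt(c):
    o=np.array(c["orientation"],float)
    Rm=R.from_euler('xyz',o,degrees=True).as_matrix() if o.size==3 else (o.reshape(3,3) if o.size==9 else None)
    return np.array(c["mtx"]),Rm,np.array(c["origin"])
def ray(c,uv,z):
    K,Rm,o=KRt(c); d=Rm@np.linalg.inv(K)@np.array([uv[0],uv[1],1.]); return o+d*(z-o[2])/d[2]
def proj(c,P):
    K,Rm,o=KRt(c); p=(np.atleast_2d(P)-o)@Rm@K.T; return p[:,:2]/p[:,2:]
def save(c,n,box=None,s=1):
    f=c["frame"][:,:,::-1]
    if box: f=f[box[1]:box[3],box[0]:box[2]]
    cv2.imwrite(n,cv2.resize(f,None,fx=s,fy=s,interpolation=cv2.INTER_CUBIC))
E
python3 - <<'E'
from h import *
cs={n:bot.camera(n) for n in("scene","top")}
for n,c in cs.items():
    print(n,c["origin"],c["orientation"],c["mtx"])
    save(c,f"pics/{n}0.png")
    for t in ["bracket_wide","bracket_narrow","rack","wide_grip","wide_claw_left","wide_claw_right","slot_left","slot_right","catch"]:
        print(t,[(round(d["confidence"],2),np.round(d["box"]).tolist()) for d in bot.search_frame(c,t)[:4]])
print(bot.get_obs())
E
```

```text
pics
scene [ 0.99647735 -0.77345714  1.0064333 ] [-133.80500011   -0.85912419   36.00002187] [[500.75525158   0.         311.16091635]
 [  0.         500.75525158 240.49611275]
 [  0.           0.           1.        ]]
bracket_wide [(0.92, [202.0, 308.0, 266.0, 370.0]), (0.61, [270.0, 334.0, 342.0, 400.0]), (0.55, [137.0, 259.0, 197.0, 319.0])]
bracket_narrow [(0.65, [340.0, 174.0, 388.0, 214.0])]
rack [(0.9, [342.0, 208.0, 426.0, 337.0])]
wide_grip [(0.82, [269.0, 334.0, 341.0, 394.0]), (0.7, [133.0, 259.0, 195.0, 316.0]), (0.68, [200.0, 306.0, 264.0, 372.0])]
wide_claw_left [(0.86, [202.0, 305.0, 264.0, 369.0]), (0.69, [177.0, 417.0, 314.0, 480.0]), (0.63, [275.0, 333.0, 344.0, 397.0]), (0.61, [135.0, 258.0, 196.0, 318.0])]
wide_claw_right [(0.89, [200.0, 308.0, 266.0, 372.0]), (0.76, [134.0, 259.0, 198.0, 319.0]), (0.61, [270.0, 334.0, 343.0, 400.0])]
slot_left [(0.93, [338.0, 212.0, 427.0, 335.0]), (0.47, [179.0, 418.0, 315.0, 480.0])]
slot_right [(0.86, [345.0, 215.0, 423.0, 337.0])]
catch [(0.38, [204.0, 309.0, 264.0, 373.0]), (0.27, [176.0, 420.0, 312.0, 480.0])]
top [ 0.2943
[... 1023 characters left out ...]
0, 203.0]), (0.63, [291.0, 167.0, 306.0, 184.0])]
{'time': 1.0, 'q': array([ 6.72662563e+01,  4.97799978e+00,  1.00778034e+01,  9.50997626e+01,
       -2.08449721e-03,  9.00019597e+01]), 'qd': array([-0.01911268,  0.00187366,  0.07806229,  0.06041721, -0.01761492,
       -0.00916123]), 'joint_efforts': array([ 1.30239343e-03, -5.20102429e+01,  4.64877963e+01,  1.26836771e-03,
        8.26078576e-05, -2.92323853e-05]), 'ee_pos': array([0.21255321, 0.50725859, 0.2312891 ]), 'tcp_rot': array([-9.00020845e+01, -4.11000906e-05,  6.72642966e+01]), 'wrist_force': array([ 0.07258609, -0.56202331, -0.17863587]), 'torque': array([-0.02701877,  0.01482148, -0.02000547]), 'opening': 0.08562435673078644}
```

View pics/scene0.png

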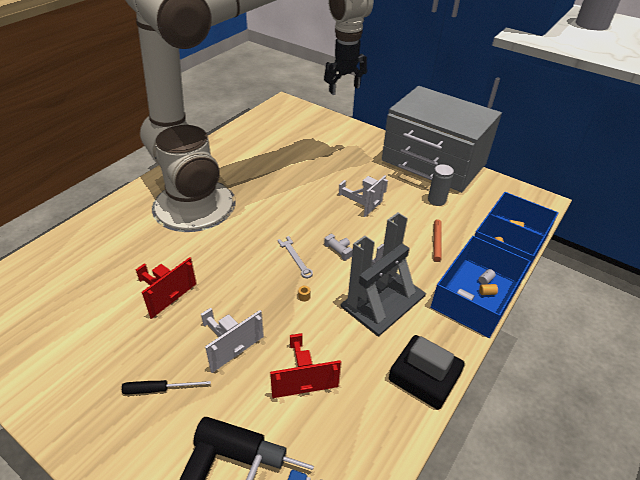

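View pics/top0.png

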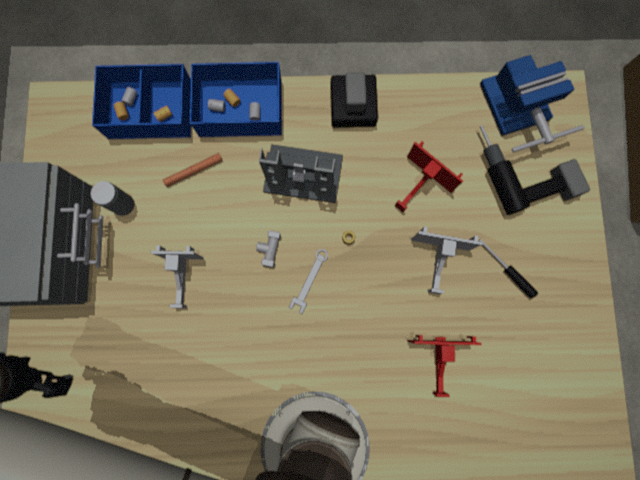

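```bash
python3 - <<'E'
from h import *
s=bot.camera("scene");t=bot.camera("top")
def cr(c,x,y,w,h,S): return cv2.resize(c["frame"][y:y+h,x:x+w,::-1],(S*w,S*h),interpolation=cv2.INTER_CUBIC)
a=np.hstack([cr(s,190,300,80,75,4),cr(s,335,200,100,75,4)])
b=np.hstack([cr(s,335,270,80,70,4),cr(t,250,140,100,70,4)])
cv2.imwrite("pics/crop1.png",np.vstack([a,b]))
np.save("s.npy",s,allow_pickle=True);np.save("t.npy",t,allow_pickle=True)
for n in ["bracket_wide","rack"]:
  for k,c in(("s",s),("t",t)):
    r=bot.cut_out(c,n); print(n,k,[(round(d["confidence"],2),d["box"],d["region"].sum()) for d in r])
    for d in r:
        u=(np.array(d["box"])[:2]+np.array(d["box"])[2:])/2
        tgt=dict(bracket_wides=(234,339),bracket_widet=(447,260),racks=(384,272),rackt=(302,174))[n+k]
        if np.hypot(*(u-tgt))<25: np.save(f"m_{n}_{k}.npy",d["region"])
E
```

```text
bracket_wide s [(0.78, [202.2, 308.5, 266.0, 370.6], np.int64(2110)), (0.71, [136.0, 259.6, 198.2, 319.3], np.int64(1940)), (0.59, [269.9, 335.6, 345.2, 398.8], np.int64(2329))]
bracket_wide t [(0.88, [396.2, 142.4, 465.0, 214.5], np.int64(1572)), (0.8, [406.8, 334.7, 480.6, 400.6], np.int64(1159)), (0.75, [411.9, 227.4, 480.0, 292.2], np.int64(1214)), (0.51, [285.0, 247.9, 326.6, 315.1], np.int64(511))]
rack s [(0.78, [340.2, 209.5, 423.9, 335.0], np.int64(5703)), (0.4, [437.5, 219.9, 442.3, 261.1], np.int64(329))]
rack t [(0.58, [262.5, 143.9, 343.3, 202.4], np.int64(3702))]
```

View pics/crop1.png

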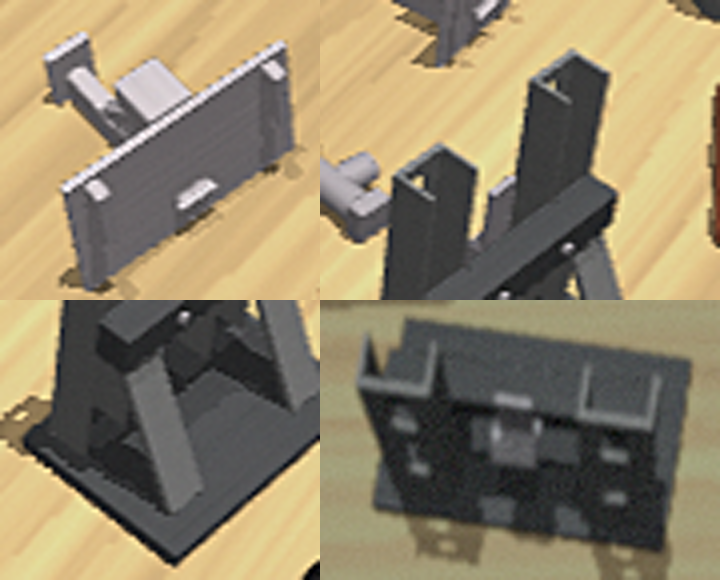

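```bash
cat > fit.py <<'E'
from h import *
from scipy.optimize import minimize
import itertools
def box(x0,x1,y0,y1,z0,z1): return np.array(list(itertools.product((x0,x1),(y0,y1),(z0,z1))))/1000.
rack=[box(-10,120,-95,95,0,12),box(27,53,-80,80,109,139)]
for s in(-1,1):
    rack+= [box(0,27,min(s*40,s*80),max(s*40,s*80),0,222)]
    rack+= [np.vstack([box(38,53,s*60-8,s*60+8,109,125),box(85,110,s*60-8,s*60+8,12,13)])]
brk=[box(-6,0,-75,75,0,100),box(-128,-6,-6,6,0,25),box(-128,-120,-20,20,0,45),box(-44,-8,-15,15,80,100),box(-44,-6,-6,6,0,80),box(0,9,-13.5,13.5,27.5,32.5)]
for s in(-1,1): brk+=[box(0,13.5,s*60-4,s*60+4,82,96),box(7.5,13.5,s*60-4,s*60+4,52,82)]
def tf(p,P):
    c,s=np.cos(p[2]),np.sin(p[2]); z=p[3] if len(p)>3 else 0
    return P@np.array([[c,s,0],[-s,c,0],[0,0,1]])+[p[0],p[1],z]
def mask(c,model,p,S=4):
    m=np.zeros((480*S,640*S),np.uint8)
    for B in model:
        q=(proj(c,tf(p,B))+.5)*S; cv2.fillConvexPoly(m,cv2.convexHull(np.round(q).astype(np.int32)),1)
    return m
E
cat > run.py <<'E'
from fit import *
s=np.load("s.npy",allow_pickle=True).item();t=np.load("t.npy",allow_pickle=True).item()
out=[]
for n,model,p0 in(("bracket_wide",brk,(.33,-.34,0)),("rack",rack,(.46,.03,-.1))):
  ms=[(c,cv2.resize(np.load(f"m_{n}_{k}.npy").astype(np.uint8),None,fx=4,fy=4,interpolation=cv2.INTER_LINEAR)) for k,c in(("s",s),("t",t))]
  for use in((0,1),(0,),(1,)):
    def f(p):
        return sum(1-(lambda a,b:(a&b).sum()/(a|b).sum())(mask(ms[i][0],model,p),ms[i][1]) for i in use)/len(use)
    best=min((minimize(f,(p0[0],p0[1],p0[2]+dy),method="Nelder-Mead",options=dict(initial_simplex=np.array([(p0[0],p0[1],p0[2]+dy)]*4)+np.vstack([np.zeros(3),np.diag([.03,.03,.15])]),xatol=2e-4,fatol=1e-4)) for dy in(-.15,.15)),key=lambda r:r.fun)
    print(n,use,best.x.round(4),np.degrees(best.x[2]).round(2),round(best.fun,3))
    if use==(0,1): out.append((model,best.x))
ims=[]
for c,bx in((s,((190,295),(335,200))),(t,((400,220),(255,140)))):
    im=cv2.resize(c["frame"][:,:,::-1],None,fx=4,fy=4)
    for model,p in out:
        for B in model:
            q=((proj(c,tf(p,B))+.5)*4).round().astype(np.int32); cv2.polylines(im,[cv2.convexHull(q)],True,(0,255,0),1)
    h=95 if c is s else 50
    ims.append(np.hstack([im[4*y:4*(y+(140 if c is s else 75)),4*x:4*(x+100)] for x,y in bx]))
cv2.imwrite("pics/fit.png",cv2.resize(np.vstack(ims),None,fx=.69,fy=.69,interpolation=cv2.INTER_AREA))
E
python3 run.py
```

```text
bracket_wide (0, 1) [ 0.4821 -0.3259 -0.1967] -11.27 0.118
bracket_wide (0,) [ 0.4812 -0.3284 -0.1998] -11.45 0.094
bracket_wide (1,) [ 0.4823 -0.3252 -0.1947] -11.15 0.115
rack (0, 1) [ 0.6182  0.0268 -0.1751] -10.03 0.061
rack (0,) [ 0.6183  0.025  -0.1768] -10.13 0.064
rack (1,) [ 0.619   0.0277 -0.1564] -8.96 0.05
```

View pics/fit.png

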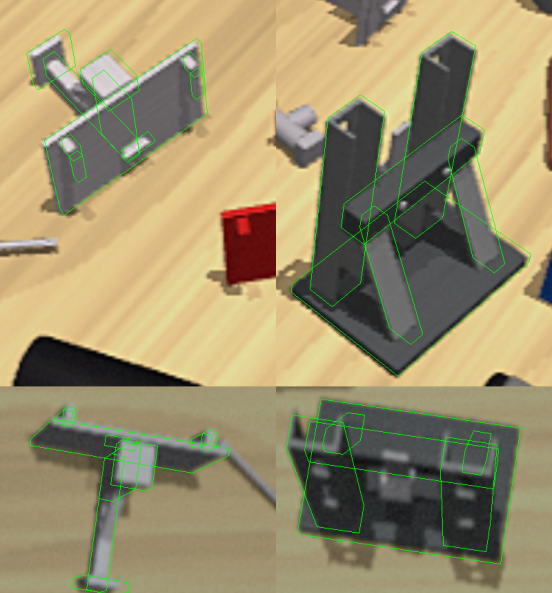

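Candidates (top-camera pixels):
- Silver wide bracket at (447,260).
- Red look-alikes at (447,365) and (430,175), not meant.
- Narrow silver bracket at (177,275), claws too close together.

I choose the silver one at (447,260). The crop shows it has two wide-set claws on the +x side. Its fit, and the rack's, line up with the outlines. Next I'll hover above it to refine the pose.

```bash
python3 -m inch '[[[0,-50,0],[0,0.1,0],85],[[-40,-100,-30],[0,0.25,0],85],[[-75,-100,-60],[0,0.4,0],85],[[-110,-100,-90],[0,0.55,0],85],[[-145,-100,-120],[0,0.7,0],85],[[-180,-100,-150],[0,0.85,0],85],[[-215,-100,-175],[0,1.0,0],85],[[-250,-100,-205],[0,1.15,0],85],[[-285,-100,-232],[0,1.3,0],85],[[-320,-100,-260],[0,1.45,0],85],[[-355,-100,-290],[0,1.6,0],85],[[-390,-100,-318],[0,1.75,0],85],[[-425,-100,-346],[0,1.9,0],85],[[-460,-100,-375],[0,2.05,0],85],[[-495,-100,-403],[0,2.2,0],85],[[-530,-100,-432],[0,2.35,0],85],[[-565,-100,-460],[0,2.5,0],85],[[-600,-100,-489],[0,2.65,0],85],[[-635,-90,-517],[0,2.8,0],85],[[-669,-80,-545],[0,2.941,0],85]]'; python3 -m inch '[[[0,0,0],[0,0,0],85],[[0,0,0],[0,0,0],85]]'; python3 - <<'E'
from h import *
o=bot.get_obs();print(o["q"],o["ee_pos"],o["tcp_rot"],o["time"])
w=bot.camera("wrist");np.save("w.npy",w,allow_pickle=True);print(w["origin"],w["orientation"],w["mtx"][0,0]);save(w,"pics/w1.png")
E
```

```text
time: 3.3
ee_pos: [0.4569, -0.3225, 0.3112]
tcp_rot: [-89.9, -0.0, -101.6]
wrist_force: [1.7, 0.2, 0.2]
opening: 0.0847
time: 3.5
ee_pos: [0.4567, -0.3233, 0.3101]
tcp_rot: [-90.1, 0.0, -101.7]
wrist_force: [-0.6, -0.7, 0.3]
opening: 0.0849
[-3.52972159e+01  9.14398910e+00  2.36223707e+01  1.04551636e+02
  1.10881133e-02  1.56369572e+02] [ 0.45668491 -0.32325005  0.31012292] [-9.00626674e+01  3.95212848e-02 -1.01666817e+02] 3.5
[ 0.53707517 -0.33768473  0.4524056 ] [ 1.61430893e+02 -1.72127952e-02 -1.01605504e+02] 421.0599906329044
```

View pics/w1.png

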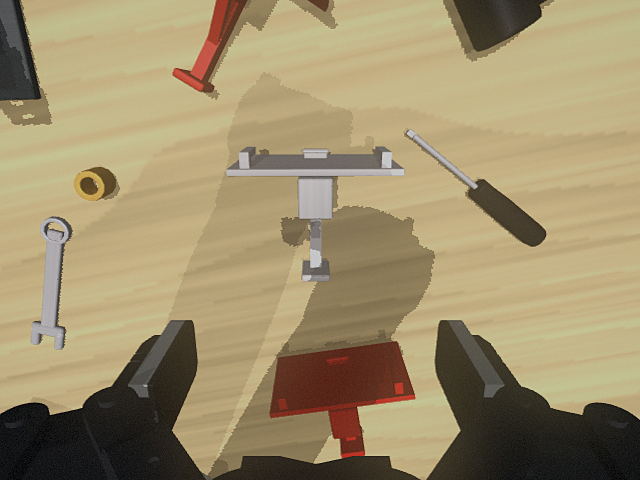

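The wrist view shows the silver bracket square in the picture: plate top edge (227–404, ~173), grip block (298–332, 177–218), claws at (247,158) and (385,158). Now I'll refine using the known top height of 0.100.

```bash
python3 - <<'E'
from fit import *
w=np.load("w.npy",allow_pickle=True).item()
g=cv2.cvtColor(w["frame"],cv2.COLOR_RGB2HSV)
m=((g[...,1]<40)&(g[...,2]>70)).astype(np.uint8); m[:140]=0;m[295:]=0;m[:,:215]=0;m[:,412:]=0
n,l,st,_=cv2.connectedComponentsWithStats(m); k=1+st[1:,4].argmax(); m=(l==k).astype(np.uint8); print(st[k])
M=cv2.resize(m,None,fx=4,fy=4,interpolation=cv2.INTER_LINEAR)
def f(p):
    a=mask(w,brk,p); return 1-(a&M).sum()/(a|M).sum()
p0=np.array([.482,-.326,-.2])
r=minimize(f,p0,method="Nelder-Mead",options=dict(initial_simplex=p0+np.vstack([np.zeros(3),np.diag([.01,.01,.05])]),xatol=1e-4,fatol=1e-4));print(r.x,np.degrees(r.x[2]),r.fun)
for uv in((227.5,175.5),(404,174.5),(298,218.5),(332.5,218.5),(299,178),(331,178)): print(uv,ray(w,uv,.1).round(4))
for q in[(-6,75,100),(-6,-75,100),(-44,15,100),(-44,-15,100)]: print(q,proj(w,tf(r.x,np.array([q])/1000)).round(1))
im=cv2.resize(w["frame"][:,:,::-1],None,fx=4,fy=4)
for B in brk: cv2.polylines(im,[cv2.convexHull(((proj(w,tf(r.x,B))+.5)*4).round().astype(np.int32))],True,(0,255,0),1)
cv2.imwrite("pics/w1fit.png",im[135*4:290*4,220*4:415*4])
E
```

```text
[ 226  147  179  134 6249]
[ 0.48256732 -0.3256255  -0.2025656 ] -11.606153730069243 0.10726525325393754
(227.5, 175.5) [ 0.4915 -0.2528  0.1   ]
(404, 174.5) [ 0.4625 -0.3981  0.1   ]
(298, 218.5) [ 0.4429 -0.3027  0.1   ]
(332.5, 218.5) [ 0.4369 -0.3321  0.1   ]
(299, 178) [ 0.4773 -0.3111  0.1   ]
(331, 178) [ 0.4719 -0.3375  0.1   ]
(-6, 75, 100) [[225.3 175.6]]
(-6, -75, 100) [[403.9 175.5]]
(-44, 15, 100) [[297.4 219.1]]
(-44, -15, 100) [[331.9 219.1]]
```

View pics/w1fit.png

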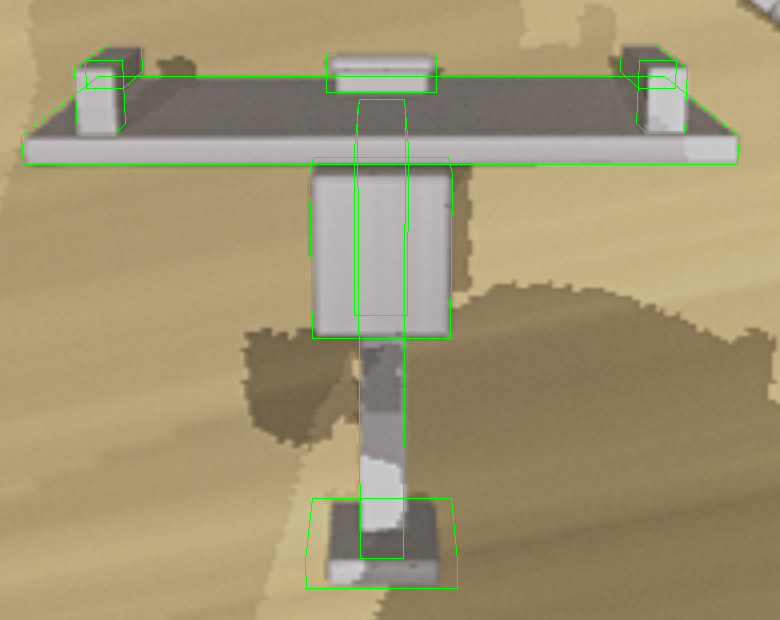

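```bash
python3 -m inch '[[[-3,40,0],[0,0,0],85],[[-3,80,0],[0,0,0],85],[[-3,120,0],[0,0,0],85],[[-3,160,0],[0,0,0],85],[[-3,190,0],[0,0,0],85],[[-3,215,0],[0,0,0],85],[[-3,230,0],[0,0,0],85],[[-3,238,0],[0,0,0],85],[[-3,238,0],[0,0,0],85],[[-3,238,0],[0,0,0],25],[[-3,238,0],[0,0,0],25],[[-3,238,0],[0,0,0],20],[[-3,238,0],[0,0,0],20],[[-3,238,0],[0,0,0],20],[[-3,238,0],[0,0,0],20]]' 80; python3 - <<'E'
from h import *
o=bot.get_obs();print(o["ee_pos"],o["tcp_rot"],o["wrist_force"],o["opening"])
E
```

```text
time: 5.05
ee_pos: [0.4578, -0.3199, 0.0742]
tcp_rot: [-89.9, -0.0, -101.6]
wrist_force: [-0.2, -1.2, 5.5]
opening: 0.0288
[ 0.45783534 -0.31992057  0.07419093] [-8.98867371e+01 -4.36810877e-02 -1.01587405e+02] [-0.16824916 -1.20552471  5.52575449] 0.028774360761099526
```

```bash
python3 -m inch '[[[0,-30,0],[0,0,0],20],[[0,-70,0],[0,0,0],20],[[0,-110,0],[0,0,0],20],[[0,-150,0],[0,0,0],20],[[-20,-150,0],[0,0,0],20],[[-55,-150,0],[0,0,0],20],[[-95,-150,-2],[0,-0.005,0],20],[[-135,-150,-3],[0,-0.01,0],20],[[-175,-150,-4],[0,-0.015,0],20],[[-215,-150,-5],[0,-0.02,0],20],[[-255,-150,-6],[0,-0.025,0],20],[[-295,-150,-7],[0,-0.028,0],20],[[-330,-150,-8],[0,-0.028,0],20],[[-355,-150,-8],[0,-0.028,0],20],[[-369,-150,-8],[0,-0.028,0],20],[[-369,-150,-8],[0,-0.028,0],20],[[-369,-150,-8],[0,-0.028,0],20]]' 80; python3 - <<'E'
from h import *
o=bot.get_obs();print(o["ee_pos"],o["tcp_rot"],o["wrist_force"],o["opening"])
w=bot.camera("wrist");np.save("w2.npy",w,allow_pickle=True);save(w,"pics/w2.png")
E
```

```text
time: 6.75
ee_pos: [0.5145, -0.0437, 0.2238]
tcp_rot: [-90.0, 2.1, -95.9]
wrist_force: [-0.1, 0.5, -2.2]
opening: 0.0287
[ 0.51451202 -0.04365886  0.22381384] [-89.97861882   2.0640401  -95.93338096] [-0.05314681  0.52655486 -2.22038625] 0.028707783982322856
```

View pics/w2.png

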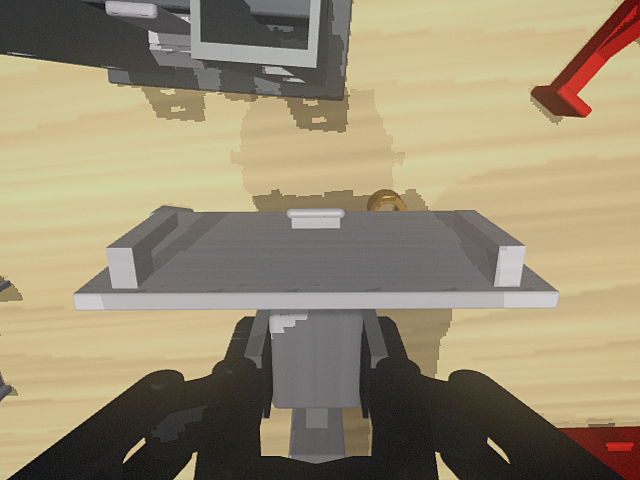

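The arm stopped short at q6's 180° limit, so this wrist orientation can't face the rack. I'll set the bracket back on its clear spot, turn the wrist half a turn and grip it again.

```bash
cat > go.py <<'E'
from h import *
import sys,json
def delta(P,rpy,o=None):
    o=o or bot.get_obs(); Rc=R.from_euler('xyz',o["tcp_rot"],degrees=True)
    d=Rc.inv().apply(np.array(P)-o["ee_pos"])*1000; v=(Rc.inv()*R.from_euler('xyz',rpy,degrees=True)).as_rotvec()
    return d.round(1),v.round(4)
if __name__=="__main__":
    o=bot.get_obs(); print("q",o["q"].round(1),"p",o["ee_pos"].round(4),"r",o["tcp_rot"].round(2),"f",o["wrist_force"].round(1),"o",round(o["opening"],4))
    for a in sys.argv[1:]:
        x=json.loads(a); print(delta(x[:3],x[3:],o))
E
python3 go.py '[0.4578,-0.3199,0.224,-90,0,-101.6]' '[0.4578,-0.3199,0.076,-90,0,-101.6]'
```

```text
q [ -6.    0.2   4.2  94.    2.1 179.9] p [ 0.5145 -0.0436  0.2239] r [-89.97   2.07 -95.92] f [ 0.8 -0.4 -1.8] o 0.0285
(array([280.5, -10.3, -27.9]), array([ 0.0012,  0.0991, -0.0361]))
(array([285.9, 137.6, -28. ]), array([ 0.0012,  0.0991, -0.0361]))
```

```bash
python3 -m inch '[[[25,-2,-3],[0,0.02,-0.01],20],[[65,-4,-7],[0,0.04,-0.02],20],[[105,-5,-11],[0,0.06,-0.03],20],[[145,-6,-15],[0,0.08,-0.036],20],[[185,-7,-19],[0,0.099,-0.036],20],[[225,-8,-23],[0.001,0.099,-0.036],20],[[260,-9,-26],[0.001,0.099,-0.036],20],[[280.5,-10,-28],[0.001,0.099,-0.036],20],[[280.5,-10,-28],[0.001,0.099,-0.036],20],[[280.5,-10,-28],[0.001,0.099,-0.036],20]]' 80; python3 go.py '[0.4578,-0.3199,0.076,-90,0,-101.6]'
```

```text
time: 7.8
ee_pos: [0.4574, -0.3202, 0.2236]
tcp_rot: [-90.0, 0.0, -101.7]
wrist_force: [0.4, 0.6, -2.2]
opening: 0.0286
q [-35.    6.   10.3  94.4   0.  156.7] p [ 0.4574 -0.3202  0.2236] r [-9.0030e+01  2.0000e-02 -1.0169e+02] f [ 0.4  0.6 -2.2] o 0.0286
(array([ -0.3, 147.6,   0.5]), array([ 0.0006, -0.0016, -0.0004]))
```

```bash
python3 -m inch '[[[0,40,0],[0,0,0],20],[[0,80,0],[0,0,0],20],[[0,110,0],[0,0,0],20],[[0,130,0],[0,0,0],20],[[0,140,0],[0,0,0],20],[[0,146,0],[0,0,0],20],[[0,149,0],[0,0,0],20],[[0,149,0],[0,0,0],20],[[0,149,0],[0,0,0],85],[[0,149,0],[0,0,0],85],[[0,149,0],[0,0,0],85],[[0,149,0],[0,0,0],85],[[0,130,0],[0,0,0],85],[[0,90,0],[0,0,0],85],[[0,50,0],[0,0,0],85],[[0,10,0],[0,0,0],85],[[0,-30,0],[0,0,0],85],[[0,-60,0],[0,0,0],85],[[0,-80,0],[0,0,0],85],[[0,-80,0],[0,0,0],85]]' 80; python3 -m inch '[[[0,0,0],[0,-0.15,0],85],[[0,0,0],[0,-0.3,0],85],[[0,0,0],[0,-0.45,0],85],[[0,0,0],[0,-0.6,0],85],[[0,0,0],[0,-0.75,0],85],[[0,0,0],[0,-0.9,0],85],[[0,0,0],[0,-1.05,0],85],[[0,0,0],[0,-1.2,0],85],[[0,0,0],[0,-1.35,0],85],[[0,0,0],[0,-1.5,0],85],[[0,0,0],[0,-1.65,0],85],[[0,0,0],[0,-1.8,0],85],[[0,0,0],[0,-1.95,0],85],[[0,0,0],[0,-2.1,0],85],[[0,0,0],[0,-2.25,0],85],[[0,0,0],[0,-2.4,0],85],[[0,0,0],[0,-2.55,0],85],[[0,0,0],[0,-2.7,0],85],[[0,0,0],[0,-2.85,0],85],[[0,0,0],[0,-3,0],85]]'; python3 go.py '[0.4573,-0.3204,0.303,-90,0,78.4]'
```

```text
time: 9.8
ee_pos: [0.458, -0.3207, 0.3068]
tcp_rot: [-89.8, -0.1, -101.7]
wrist_force: [-0.0, 0.2, 0.1]
opening: 0.085
time: 11.8
ee_pos: [0.4578, -0.3206, 0.3056]
tcp_rot: [-90.2, 0.0, 70.5]
wrist_force: [-0.9, -0.4, -0.4]
opening: 0.085
q [-35.    8.6  22.5 103.7   0.  -15.6] p [ 0.4578 -0.3206  0.3056] r [-9.016e+01  3.000e-02  7.055e+01] f [-0.9 -0.4 -0.4] o 0.085
(array([0. , 2.6, 0.6]), array([ 0.0027, -0.1371, -0.0008]))
```

```bash
python3 -m inch '[[[0,0,0],[0,-0.137,0],85],[[0,0,0],[0,-0.137,0],85],[[0,0,0],[0,-0.137,0],85]]'; cat > bf.py <<'E'
from fit import *
w=bot.camera("wrist"); save(w,"pics/w3.png")
brk[2]=box(-128,-120,-14,14,0,45)
p0=np.array([.4828,-.326,-.2])
g=cv2.cvtColor(w["frame"],cv2.COLOR_RGB2HSV); m=((g[...,1]<45)&(g[...,2]>60)).astype(np.uint8)
roi=cv2.dilate(cv2.resize(mask(w,brk,p0),(640,480),interpolation=cv2.INTER_AREA),np.ones((25,25)))
m&=roi; n,l,st,_=cv2.connectedComponentsWithStats(m); k=1+st[1:,4].argmax(); m=(l==k).astype(np.uint8); print(st[k])
M=cv2.resize(m,None,fx=4,fy=4,interpolation=cv2.INTER_LINEAR)
def f(p):
    a=mask(w,brk,p); return 1-(a&M).sum()/(a|M).sum()
r=minimize(f,p0,method="Nelder-Mead",options=dict(initial_simplex=p0+np.vstack([np.zeros(3),np.diag([.01,.01,.05])]),xatol=1e-4,fatol=1e-4));print(r.x,np.degrees(r.x[2]),r.fun)
im=cv2.resize(w["frame"][:,:,::-1],None,fx=4,fy=4)
for B in brk: cv2.polylines(im,[cv2.convexHull(((proj(w,tf(r.x,B))+.5)*4).round().astype(np.int32))],True,(0,255,0),1)
x,y=proj(w,[tf(r.x,np.array([[-.04,0,.06]]))[0]])[0]; x,y=int(max(100,x)),int(max(75,y))
cv2.imwrite("pics/w3fit.png",im[4*(y-75):4*(y+75),4*(x-100):4*(x+100)])
E
python3 bf.py; python3 go.py
```

```text
time: 12.1
ee_pos: [0.4577, -0.3206, 0.3049]
tcp_rot: [-90.1, 0.0, 78.1]
wrist_force: [0.3, 0.0, -0.1]
opening: 0.0851
[ 230   73  174  170 7545]
[ 0.48275589 -0.32338256 -0.19428106] -11.131484600493149 0.052052948636651886
q [-35.    8.6  22.4 103.7   0.  -23.2] p [ 0.4578 -0.3205  0.3051] r [-9.012e+01  4.000e-02  7.817e+01] f [ 0.2 -0.2 -0.6] o 0.0849
```

View pics/w3fit.png

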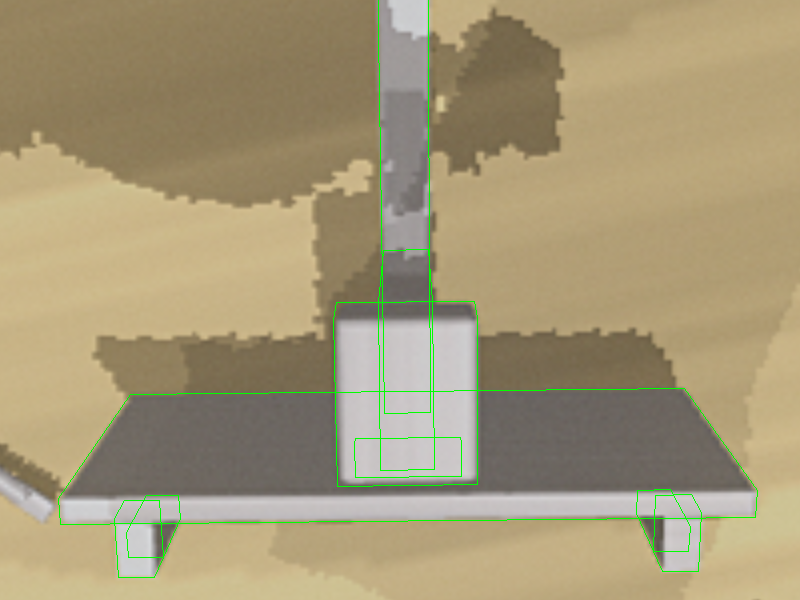

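```bash
python3 -m inch '[[[0,40,0],[0,0,0],85],[[0,80,0],[0,0,0],85],[[0,120,0],[0,0,0],85],[[0,160,0],[0,0,0],85],[[0,190,0],[0,0,0],85],[[0,215,0],[0,0,0],85],[[0,226,0],[0,0,0],85],[[0,231,0],[0,0,0],85],[[0,231,0],[0,0,0],85],[[0,231,0],[0,0,0],20],[[0,231,0],[0,0,0],20],[[0,231,0],[0,0,0],20],[[0,231,0],[0,0,0],20],[[0,231,0],[0,0,0],20]]' 80; python3 go.py; python3 -m inch '[[[0,-30,0],[0,0,0],20],[[0,-70,0],[0,0,0],20],[[0,-110,0],[0,0,0],20],[[0,-150,0],[0,0,0],20],[[0,-150,0],[0,0,0],20]]'; python3 go.py '[0.5237,0.0435,0.224,-90,0,80]'
```

```text
time: 13.55
ee_pos: [0.4586, -0.321, 0.0749]
tcp_rot: [-90.2, 0.1, 78.2]
wrist_force: [0.8, 1.0, 5.0]
opening: 0.0287
q [-35.    5.9  -6.2  77.7   0.  -23.2] p [ 0.4586 -0.321   0.0749] r [-9.019e+01  6.000e-02  7.817e+01] f [0.8 1.  5. ] o 0.0287
time: 14.05
ee_pos: [0.4593, -0.3216, 0.2304]
tcp_rot: [-90.6, 0.2, 78.2]
wrist_force: [0.7, -0.2, -2.9]
opening: 0.0284
q [-35.    5.8  10.9  94.4   0.  -23.2] p [ 0.4593 -0.3216  0.2304] r [-90.59   0.23  78.16] f [ 0.7 -0.2 -2.9] o 0.0284
(array([370.5,   4.8,  11.9]), array([ 0.0102, -0.032 , -0.0042]))
```

```bash
python3 -m inch '[[[20,0,0],[0,0,0],20],[[60,1,2],[0.01,-0.01,-0.004],20],[[100,2,3],[0.01,-0.02,-0.004],20],[[140,3,5],[0.01,-0.032,-0.004],20],[[180,4,6],[0.01,-0.032,-0.004],20],[[220,5,7],[0.01,-0.032,-0.004],20],[[260,5,8],[0.01,-0.032,-0.004],20],[[300,5,10],[0.01,-0.032,-0.004],20],[[335,5,11],[0.01,-0.032,-0.004],20],[[360,5,12],[0.01,-0.032,-0.004],20],[[370.5,5,12],[0.01,-0.032,-0.004],20],[[370.5,5,12],[0.01,-0.032,-0.004],20],[[370.5,5,12],[0.01,-0.032,-0.004],20]]'; python3 go.py; python3 - <<'E'
from h import *
s=bot.camera("scene");t=bot.camera("top");w=bot.camera("wrist")
for k,c in(("s2",s),("t2",t),("w4",w)): np.save(k+".npy",c,allow_pickle=True)
cr=lambda c,x,y,W,H,S: cv2.resize(c["frame"][y:y+H,x:x+W,::-1],(W*S,H*S),interpolation=cv2.INTER_CUBIC)
a=cr(s,290,180,150,160,3); b=np.vstack([cr(t,250,135,110,110,3),np.zeros((150,330,3),np.uint8)])
cv2.imwrite("pics/st2.png",np.hstack([a,b])); save(w,"pics/w4.png")
E
```

```text
time: 15.35
ee_pos: [0.5234, 0.0428, 0.2233]
tcp_rot: [-90.0, 0.0, 80.0]
wrist_force: [0.3, 0.1, -2.2]
opening: 0.0287
q [ 4.7  1.4  5.5 94.1 -0.  14.7] p [0.5234 0.0428 0.2233] r [-8.997e+01  5.000e-02  7.999e+01] f [ 0.3  0.1 -2.2] o 0.0287
```

View pics/st2.png

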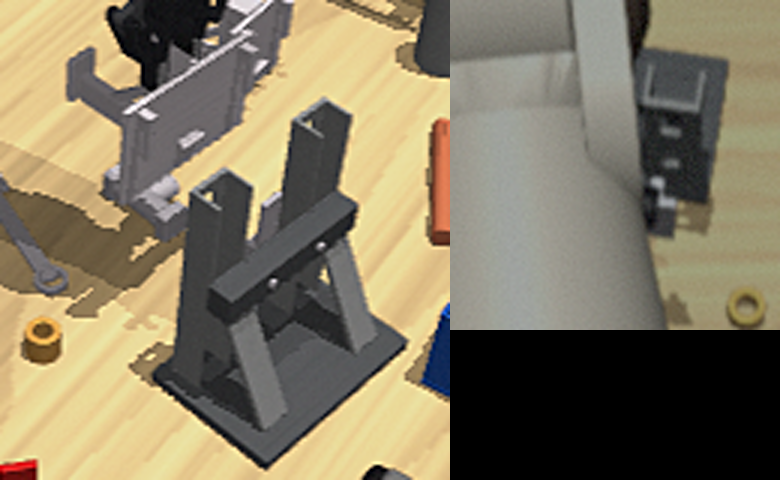

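View pics/w4.png

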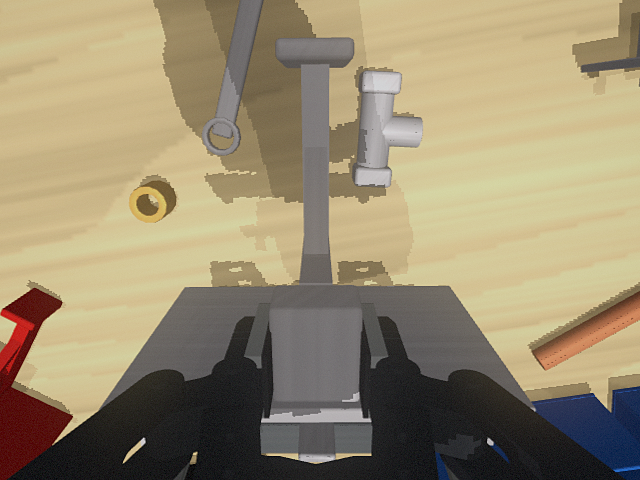

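```bash
cat > edge.py <<'E'
from fit import *
from scipy.ndimage import map_coordinates
def grad(c,sg):
    g=cv2.GaussianBlur(c["frame"].astype(np.float32).mean(2),(0,0),sg); return cv2.Sobel(g,cv2.CV_32F,1,0)/8,cv2.Sobel(g,cv2.CV_32F,0,1)/8
def score(c,G,lines,p):
    s=0
    for a,b in lines:
        q=proj(c,tf(p,np.linspace(a,b,60)/1000.)); d=q[-1]-q[0]; L=np.hypot(*d); n=np.array([-d[1],d[0]])/L
        v=[map_coordinates(g,[q[:,1],q[:,0]],order=1) for g in G]
        s+=L*np.minimum(abs(v[0]*n[0]+v[1]*n[1]),12).mean()
    return s
A=np.array
Ls=[[(-10,-95,0),(120,-95,0)],[(120,-95,0),(120,95,0)],[(-10,-95,12),(120,-95,12)],[(120,-95,12),(120,95,12)],[(0,-80,30),(0,-80,222)],[(0,-80,222),(0,-40,222)],[(0,40,150),(0,40,222)],[(0,40,222),(0,80,222)],[(53,-70,139),(53,70,139)],[(53,-70,109),(53,70,109)],[(27,-70,139),(27,-45,139)]]
Lt=[[(-10,-95,12),(-10,95,12)],[(120,-95,12),(120,95,12)],[(0,-80,222),(0,-40,222)],[(0,40,222),(0,80,222)],[(0,-80,30),(0,-80,222)],[(0,80,30),(0,80,222)],[(0,-40,130),(0,-40,222)],[(0,40,130),(0,40,222)],[(-10,95,12),(120,95,12)],[(-10,-95,12),(120,-95,12)]]
Lb=[[(0,-75,100),(0,75,100)],[(-6,-75,100),(-6,75,100)],[(0,-75,0),(0,-75,100)],[(0,75,0),(0,75,100)],[(0,-75,0),(0,75,0)],[(9,-13.5,32.5),(9,13.5,32.5)],[(9,-13.5,27.5),(9,13.5,27.5)]]
def L(x): return [(A(a,float),A(b,float)) for a,b in x]
def run(sets,p0,nf=3):
    p=A(p0,float)
    for sg in(2.5,1.5,.8):
        gs=[(c,grad(c,sg),L(l)) for c,l in sets]
        f=lambda x:-sum(score(c,G,l,np.r_[x,p0[3:]]) for c,G,l in gs)
        x0=p[:3]; r=minimize(f,x0,method="Nelder-Mead",options=dict(initial_simplex=x0+np.vstack([np.zeros(3),np.diag([.005,.005,.03])]),xatol=1e-5,fatol=1e-3)); p=np.r_[r.x,p0[3:]]
    return p.round(4),np.degrees(p[2]).round(2),round(r.fun,1)
if __name__=="__main__":
    ld=lambda k:np.load(k+".npy",allow_pickle=True).item()
    s,t,s2=ld("s"),ld("t"),ld("s2")
    for p0 in((.6182,.0268,-.175),(.616,.029,-.165)):
        for n,S in(("both",[(s,Ls),(t,Lt)]),("s",[(s,Ls)]),("t",[(t,Lt)])): print("rack",n,run(S,p0))
    # arm-predicted bracket: TCP at bracket (-25.5,0), z .150
    y=-.1747; pb=(.5234+.0255*np.cos(y),.0428+.0255*np.sin(y),y,.1485)
    print("arm",A(pb).round(4))
    for dz in(-.003,0,.003): print("brk s2",dz,run([(s2,Lb)],(*pb[:3],pb[3]+dz)))
E
python3 edge.py
```

```text
rack both (array([ 0.6194,  0.0246, -0.175 ]), np.float64(-10.03), np.float64(-8486.0))
rack s (array([ 0.6187,  0.0199, -0.1758]), np.float64(-10.07), np.float64(-4944.1))
rack t (array([ 0.6191,  0.0256, -0.1711]), np.float64(-9.8), np.float64(-3711.8))
rack both (array([ 0.6194,  0.0246, -0.175 ]), np.float64(-10.03), np.float64(-8486.0))
rack s (array([ 0.6187,  0.0199, -0.1757]), np.float64(-10.07), np.float64(-4944.1))
rack t (array([ 0.6191,  0.0256, -0.171 ]), np.float64(-9.8), np.float64(-3711.8))
arm [ 0.5485  0.0384 -0.1747  0.1485]
brk s2 -0.003 (array([ 0.544 ,  0.0394, -0.219 ,  0.1455]), np.float64(-12.55), np.float64(-2489.5))
brk s2 0 (array([ 0.5477,  0.0341, -0.1919,  0.1485]), np.float64(-10.99), np.float64(-2519.1))
brk s2 0.003 (array([ 0.5494,  0.0311, -0.1902,  0.1515]), np.float64(-10.9), np.float64(-2526.6))
```

```bash
python3 go.py '[0.5744,0.0327,0.1847,-90,0,80]'
```

```text
q [ 4.6  1.4  5.5 94.1 -0.  14.7] p [0.5235 0.0424 0.2238] r [-9.001e+01  2.000e-02  7.991e+01] f [-0.6  0.6 -2.8] o 0.0285
(array([ -0.6,  39.1, -51.8]), array([ 0.0002, -0.0015, -0.0004]))
```

```bash
python3 -m inch '[[[0,20,0],[0,0,0],20],[[0,39,0],[0,0,0],20],[[0,39,-15],[0,-0.0015,0],20],[[-0.5,39,-30],[0,-0.0015,0],20],[[-0.5,39,-43],[0,-0.0015,0],20],[[-0.5,39,-52],[0,-0.0015,0],20],[[-0.5,39,-52],[0,-0.0015,0],20],[[-0.5,39,-52],[0,-0.0015,0],20]]'; python3 go.py '[0.5941,0.0292,0.1847,-90,0,80]'; python3 - <<'E'
from h import *
s=bot.camera("scene");w=bot.camera("wrist");np.save("s3.npy",s,allow_pickle=True)
cr=lambda c,x,y,W,H,S: cv2.resize(c["frame"][y:y+H,x:x+W,::-1],(W*S,H*S),interpolation=cv2.INTER_CUBIC)
cv2.imwrite("pics/s3.png",np.hstack([cr(s,310,195,115,120,4),cv2.resize(w["frame"][...,::-1],(320,240)).repeat(2,0)]))
E
```

```text
time: 16.3
ee_pos: [0.5744, 0.0324, 0.1847]
tcp_rot: [-90.0, 0.0, 80.0]
wrist_force: [-0.3, -0.9, -1.5]
opening: 0.0286
q [ 3.2  7.8  8.  90.2 -0.  13.3] p [0.5744 0.0324 0.1847] r [-8.998e+01  3.000e-02  7.996e+01] f [-0.3 -0.9 -1.5] o 0.0286
(array([  0.3,  -0. , -20. ]), array([-0.0004, -0.0006, -0.0005]))
```

View pics/s3.png

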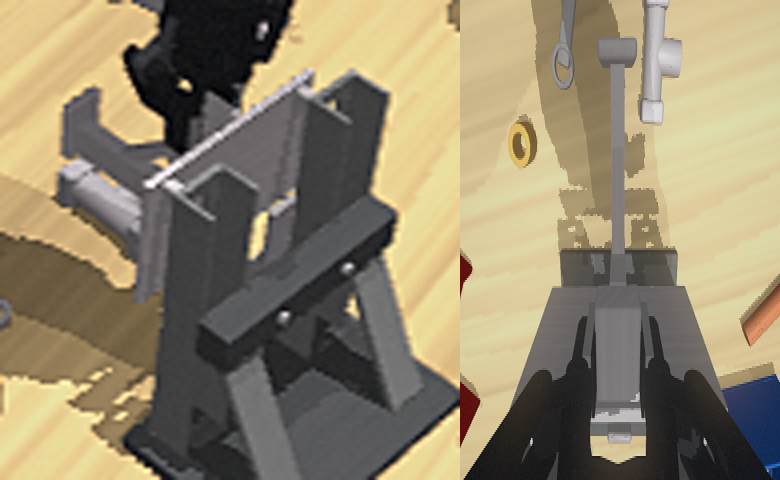

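```bash
python3 - <<'E'
from edge import *
w=bot.camera("wrist"); g=w["frame"].astype(float).mean(2)
print(g[255:263:2,190:212].mean(0).round().astype(int)); print(g[255:263:2,424:446].mean(0).round().astype(int)); print(g[238:264,212:225].mean(1).round().astype(int)); print(g[238:264,412:424].mean(1).round().astype(int))
p=(.6192,.0248,-.175)
for q in[(-10,95,12),(-10,-95,12),(-10,95,0),(-10,-95,0),(0,95,12),(0,-95,12)]: print(q,proj(w,tf(p,A([q])/1000)).round(1))
y=-.1747; pb=(.5744+.0255*np.cos(y),.0324+.0255*np.sin(y),y,.110)
for q in[(-6,75,0),(-6,-75,0),(-128,14,45),(-128,-14,45)]: print(q,proj(w,tf(pb,A([q])/1000)).round(1))
print(g[300:303,150:190].mean(0).astype(int)); print(g[300:303,445:475].mean(0).astype(int))
E
```

```text
[193 193 194 193 194 194 194 195 201 169 105  85  91  90  92  91  90  90
  89  90  88  89]
[123 125 125 125 125 126 124 127 127 120 110 176 195 194 194 193 193 193
 194 194 193 192]
[144 144 144 143 143 141 142 140 140 142 133  76  69  73  75  84  86  88
  88  88  89  86  87  86  87  86]
[191 190 189 188 187 188 189 190 166 145 130  94  73  74  76  88 101 112
 112 111 109 110 110 106 107 107]
(-10, 95, 12) [[432.3 253.6]]
(-10, -95, 12) [[194.4 253.2]]
(-10, 95, 0) [[428.6 248.6]]
(-10, -95, 0) [[198.4 248.2]]
(0, 95, 12) [[431.2 265.3]]
(0, -95, 12) [[195.6 264.9]]
(-6, 75, 0) [[444.2 287.6]]
(-6, -75, 0) [[179.1 287.2]]
(-128, 14, 45) [[347.3  40.2]]
(-128, -14, 45) [[272.1  40.1]]
[195 195 195 195 195 194 194 194 195 194 194 193 193 194 193 192 193 192
 193 192 191 192 194 191 163 124 109 110 112 113 111 111 112 112 111 112
 111 110 111 110]
[109 110 110 108 111 109 111 111 111 111 113 111 111 107 117 143 192 197
 195 193 193 193 192 193 193 192 193 191 191 192]
```

Wrist check: rack base edges (centre px 317) and bracket plate edges (centre px 317) share the same ~3 mm camera bias, so the relative lateral alignment is under 1 mm. Pushing in.

```bash
python3 -m inch '[[[0,0,-4],[0,0,0],20],[[0,0,-8],[0,0,0],20],[[0,0,-12],[0,0,0],20],[[0,0,-15],[0,0,0],20],[[0,0,-18],[0,0,0],20],[[0,0,-20],[0,0,0],20],[[0,0,-20],[0,0,0],20],[[0,0,-20],[0,0,0],20]]'; python3 go.py '[0.5941,0.0292,0.1847,-90,0,80]'
```

```text
time: 17.25
ee_pos: [0.5939, 0.0293, 0.185]
tcp_rot: [-90.0, 0.0, 80.0]
wrist_force: [-0.2, 1.0, -2.3]
opening: 0.0285
q [ 2.8 10.5 11.  90.6 -0.  12.8] p [0.5939 0.0293 0.185 ] r [-9.001e+01  3.000e-02  8.000e+01] f [-0.2  1.  -2.3] o 0.0285
(array([-0. ,  0.3, -0.2]), array([ 0.0002, -0.    , -0.0004]))
```

```bash
python3 -m inch '[[[0,0,-0.5],[0,0,0],20],[[0,0,-1],[0,0,0],20],[[0,0,-1],[0,0,0],20]]';python3 -m inch '[[[0,0,-0.5],[0,0,0],20],[[0,0,-1],[0,0,0],20],[[0,0,-1],[0,0,0],20]]';python3 -m inch '[[[0,0,-0.5],[0,0,0],20],[[0,0,-1],[0,0,0],20],[[0,0,-1],[0,0,0],20]]'
```

```text
time: 17.55
ee_pos: [0.5944, 0.0292, 0.185]
tcp_rot: [-90.0, 0.0, 80.0]
wrist_force: [-5.2, 2.5, -0.8]
opening: 0.0284
time: 17.85
ee_pos: [0.5945, 0.0292, 0.185]
tcp_rot: [-89.8, 0.0, 80.0]
wrist_force: [-6.9, 2.0, -1.0]
opening: 0.0285
time: 18.15
ee_pos: [0.5946, 0.0293, 0.185]
tcp_rot: [-89.7, 0.0, 80.0]
wrist_force: [-8.2, 2.4, 0.2]
opening: 0.0287
```

```bash
python3 -m inch '[[[0,0,0.5],[-0.004,0,0],20],[[0,2,0.7],[-0.004,0,0],20],[[0,5,0.7],[-0.004,0,0],20],[[0,8,0.7],[-0.004,0,0],20],[[0,10,0.7],[-0.004,0,0],20],[[0,11,0.7],[-0.004,0,0],20],[[0,11,0.7],[-0.004,0,0],20]]'; python3 go.py
```

```text
time: 18.85
ee_pos: [0.5938, 0.0294, 0.1738]
tcp_rot: [-90.0, 0.0, 80.0]
wrist_force: [0.6, 0.9, -2.2]
opening: 0.0286
q [ 2.8 10.4  9.7 89.4 -0.  12.9] p [0.5938 0.0294 0.1738] r [-8.996e+01  2.000e-02  7.996e+01] f [ 0.6  0.9 -2.2] o 0.0286
```

```bash
python3 -m inch '[[[0,3,0],[0,0,0],20],[[0,6,0],[0,0,0],20],[[0,8,0],[0,0,0],20],[[0,8,0],[0,0,0],20]]'; python3 -m inch '[[[0,3,0],[0,0,0],20],[[0,6,0],[0,0,0],20],[[0,7,0],[0,0,0],20],[[0,7,0],[0,0,0],20]]'; python3 go.py
```

```text
time: 19.25
ee_pos: [0.5935, 0.0294, 0.1657]
tcp_rot: [-89.9, 0.0, 80.0]
wrist_force: [-3.0, 1.0, 0.8]
opening: 0.0285
time: 19.65
ee_pos: [0.5931, 0.0296, 0.1585]
tcp_rot: [-89.9, 0.0, 80.0]
wrist_force: [-4.1, 0.0, 2.4]
opening: 0.0287
q [ 2.8 10.3  7.9 87.7  0.  12.9] p [0.5931 0.0296 0.1585] r [-8.989e+01  1.000e-02  7.997e+01] f [-4.1  0.   2.4] o 0.0287
```

```bash
python3 -m inch '[[[0,3,0],[0,0,0],20],[[0,5,0],[0,0,0],20],[[0,5,0],[0,0,0],20]]'; python3 -m inch '[[[0,0,0],[0,0,0],60],[[0,0,0],[0,0,0],60],[[0,0,0],[0,0,0],60],[[0,-10,0],[0,0,0],60],[[0,-30,0],[0,0,0],60],[[0,-60,0],[0,0,0],60],[[0,-80,0],[0,0,0],0],[[0,-80,0],[0,0,0],0],[[0,-80,0],[0,0,0],0],[[0,-80,0],[0,0,0],0],[[0,-80,0],[0,0,0],0],[[0,-80,0],[0,0,0],0],[[0,-80,0],[0,0,0],0]]'; python3 go.py '[0.5935,0.0294,0.180,-90,0,80]'; python3 - <<'E'
from edge import *
s=bot.camera("scene")
for z in(.075,.079,.083,.099): print(z,run([(s,Lb[:4])],(.6192,.0248,-.175,z)))
E
```

```text
time: 19.95
ee_pos: [0.5929, 0.0295, 0.1523]
tcp_rot: [-89.8, 0.0, 80.0]
wrist_force: [-0.7, 0.8, -4.9]
opening: 0.0287
time: 21.25
ee_pos: [0.593, 0.0295, 0.2319]
tcp_rot: [-89.8, 0.0, 80.0]
wrist_force: [-0.3, -0.4, 0.0]
opening: 0.0001
q [ 2.8 11.4 17.3 96.1  0.  12.9] p [0.593  0.0295 0.2319] r [-8.977e+01  3.000e-02  7.996e+01] f [-0.3 -0.4  0. ] o 0.0001
(array([ 0. , 51.9, -0.7]), array([-0.004 , -0.0007, -0.0006]))
0.075 (array([ 0.6204, -0.0031, -0.0418,  0.075 ]), np.float64(-2.39), np.float64(-1190.3))
0.079 (array([ 0.6223, -0.0069, -0.0407,  0.079 ]), np.float64(-2.33), np.float64(-1193.4))
0.083 (array([ 0.6256,  0.0407, -0.5233,  0.083 ]), np.float64(-29.98), np.float64(-1391.7))
0.099 (array([ 0.6085,  0.0206, -0.0517,  0.099 ]), np.float64(-2.96), np.float64(-1213.3))
```

```bash
python3 -m inch '[[[0,20,0],[0,0,0],0],[[0,40,0],[0,0,0],0],[[0,48,0],[-0.004,0,0],0],[[0,51,0],[-0.004,0,0],0],[[0,51,0],[-0.004,0,0],0]]'; python3 -m inch '[[[0,2,0],[0,0,0],0],[[0,4,0],[0,0,0],0],[[0,4,0],[0,0,0],0]]';python3 -m inch '[[[0,1,0],[0,0,0],0],[[0,2,0],[0,0,0],0],[[0,2,0],[0,0,0],0]]'
```

```text
time: 21.8
ee_pos: [0.5928, 0.0295, 0.1813]
tcp_rot: [-90.0, 0.0, 80.0]
wrist_force: [0.5, -0.3, -0.7]
opening: -0.0
time: 22.1
ee_pos: [0.5929, 0.0295, 0.1775]
tcp_rot: [-90.0, 0.0, 80.0]
wrist_force: [0.3, -0.1, 0.4]
opening: -0.0002
time: 22.4
ee_pos: [0.5929, 0.0295, 0.1754]
tcp_rot: [-90.0, 0.0, 80.0]
wrist_force: [0.3, -0.0, 0.3]
opening: 0.0003
```

```bash
python3 -m inch '[[[0,1,0],[0,0,0],0],[[0,1.5,0],[0,0,0],0],[[0,1.5,0],[0,0,0],0]]';python3 -m inch '[[[0,1,0],[0,0,0],0],[[0,1.5,0],[0,0,0],0],[[0,1.5,0],[0,0,0],0]]';python3 -m inch '[[[0,1,0],[0,0,0],0],[[0,1.5,0],[0,0,0],0],[[0,1.5,0],[0,0,0],0]]'
```

```text
time: 22.7
ee_pos: [0.593, 0.0295, 0.1745]
tcp_rot: [-90.1, 0.0, 80.0]
wrist_force: [-1.4, -0.5, 3.4]
opening: 0.0002
time: 23.0
ee_pos: [0.593, 0.0295, 0.1744]
tcp_rot: [-90.2, -0.0, 80.0]
wrist_force: [-3.3, -0.2, 8.5]
opening: 0.0
time: 23.3
ee_pos: [0.593, 0.0295, 0.1743]
tcp_rot: [-90.2, -0.0, 80.0]
wrist_force: [-4.3, 0.4, 9.7]
opening: 0.0002
```

```bash
python3 -m inch '[[[0,3,0],[0,0,0],0],[[0,5,0],[0,0,0],0],[[0,5,0],[0,0,0],0]]';python3 -m inch '[[[0,5,0],[0,0,0],0],[[0,7,0],[0,0,0],0],[[0,7,0],[0,0,0],0]]'; python3 -m inch '[[[0,-20,0],[0,0,0],0],[[0,-60,0],[0,0,0],0],[[0,-100,0],[0,0,0],0],[[0,-100,40],[0,0,0],0],[[0,-100,80],[0,0,0],0],[[0,-100,120],[0,0,0],0],[[0,-100,150],[0,0,0],0],[[0,-100,150],[0,0,0],0],[[0,-100,150],[0,0,0],0]]'; python3 go.py; python3 - <<'E'
from edge import *
s=bot.camera("scene");t=bot.camera("top");np.save("s5.npy",s,allow_pickle=True)
cr=lambda c,x,y,W,H,S: cv2.resize(c["frame"][y:y+H,x:x+W,::-1],(W*S,H*S),interpolation=cv2.INTER_CUBIC)
im=cr(s,320,190,110,150,4)
tt=cr(t,250,130,110,150,3)
o=np.zeros((600,770,3),np.uint8);o[:,:440]=im;o[:450,440:]=tt
p=(.6192,.0248,-.175,.075)
print(proj(s,tf(p,A([(0,-75,100),(0,75,100),(-6,-75,100),(-6,75,100)])/1000)).round(1))
cv2.imwrite("pics/end.png",o)
E
```

```text
time: 23.6
ee_pos: [0.5931, 0.0295, 0.1741]
tcp_rot: [-90.5, -0.1, 80.0]
wrist_force: [-11.2, -0.2, 28.6]
opening: -0.0002
time: 23.9
ee_pos: [0.5932, 0.0296, 0.1739]
tcp_rot: [-90.9, -0.2, 80.0]
wrist_force: [-16.2, -0.0, 41.6]
opening: 0.0001
time: 24.8
ee_pos: [0.4438, 0.0558, 0.2719]
tcp_rot: [-91.0, -0.2, 80.0]
wrist_force: [0.0, -0.1, -0.6]
opening: -0.0004
q [ 7.2 -8.9  1.2 99.  -0.1 17.2] p [0.4438 0.0558 0.2719] r [-90.99  -0.2   79.99] f [ 0.  -0.1 -0.6] o -0.0004
[[353.1 256.3]
 [394.  226.7]
 [351.2 254.9]
 [392.2 225.5]]
```

View pics/end.png

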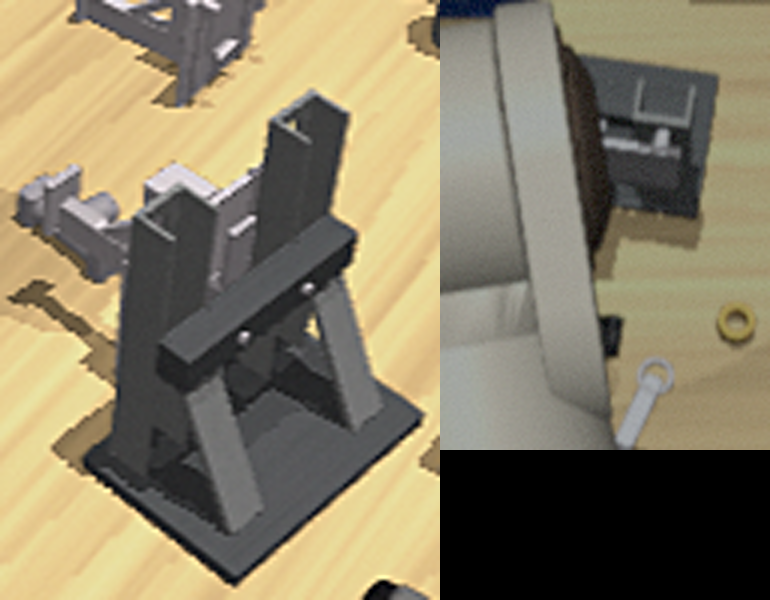

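```bash
python3 - <<'E'
from edge import *
s=np.load("s.npy",allow_pickle=True).item();e=np.load("s5.npy",allow_pickle=True).item()
p=(.6192,.0248,-.175)
for d in(0,11): print(d,proj(s,tf(p,A([(20+d,0,175)])/1000)).round(1))
for c in(s,e): print(c["frame"][240:258:1,372:388].mean(2).astype(int)[::2])
E
```

```text
0 [[380.6 245.3]]
11 [[384.1 247.6]]
[[175 200 207 205 202 200 198 195 193 192 202 184  66  50  58  58]
 [ 45  60 147 211 200 197 192 192 197 200 206 180  39  54  58  61]
 [ 53  67 149 209 196 193 196 201 182 142 197 189  59  55  60  58]
 [ 54  88 162 201 197 202 196 182 198 178  94  71  48  56  61  61]
 [ 50 107 187 207 180 119 177 147  65  86  94  91  55  58  60  59]
 [ 46 134 214 209 181  66  85  88  87  91  90  76  58  62  59  56]
 [ 63 146 207 194 146  72  90  90  90  91  84  61  56  59  59  57]
 [110 185 208 183  84  78  88  91  91  98  94  55  55  54  66  83]
 [138 213 207 178  64  85  88  91  90  91  74  57  75  82  80  83]]
[[193 229 205  68  98 102 106 104 109 102  90  85  62  59  62  61]
 [ 52  76 112 108 108 106 106 106 109 102  88  86  57  59  64  62]
 [ 60  64  93 110 106 106 103 102  89 131 223 209  68  59  62  59]
 [ 60  73  97 110 104  99 126 187 216 191  97  74  53  59  63  64]
 [ 63  79 104 112  98 128 190 157  68  90  98  98  57  60  61  62]
 [ 62  83 114 110 103  83  94  91  93  94  94  78  57  64  62  63]
 [ 67  93 117 105  89  86  95  95  94  95  88  65  62  60  64  60]
 [ 76 106 112 103  81  86  97  94  95 102  98  57  59  58  67  89]
 [ 86 113 109 103  83  91  95  94  94  93  78  61  78  87  85  87]]
```

The catch tab's edges sit at the same pixels as at the start (sprung out). Bracket is at its hard stop, gripper clear. Handing in.

```bash
python3 -c "
from workcell import bot
print(bot.job_done(), bot.get_obs()['time'])"
```

```text
the job is handed in; nothing more can be done
the job is handed in; nothing more can be done
```

The silver wide bracket is hanging in the rack's top slots, pressed fully home with the spring catch locked. I handed the job in just after t = 24.8 s of the 56 s allowed.

**How it went:** My first grasp ran into the last joint's 180° limit on the way to the rack. I set the bracket back on its spot, turned the wrist half a turn and gripped it again. I then hooked both claws in (light contact at the expected x 0), lowered it with the grip to about z 78 mm and released. I finished by pressing the top of the block with closed fingers.

**Last checks:**
- **Height:** the press stopped hard with the block top at z 0.174 m, against 0.175 m expected, and held under 29 N and then 42 N.
- **Catch:** the tab shows at the same pixels as at the start, so it has sprung out.
- **Gripper:** it is clear of everything, with wrist force about 0.
- **Bystanders:** the coupling, spanner and narrow bracket looked undisturbed in the last view. I did not measure the bystanders one by one.

**Checks that failed or disagreed:**
- An edge fit of the hung bracket from the scene camera gave nonsense, because the rack hides most of it, so I disregarded it. Its final x, y and squareness were therefore not measured after release.
- The scene and top cameras disagreed by about 4–6 mm on the rack's y. I settled that with the arm's own readings and the wrist camera.

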